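# Tip the suet balls into the feeding tray under the low stone shelf

## Task

Push the terracotta tray all the way in under the stone shelf until it is home against the kerb. Then press the lever's paddle down to tip the hopper so that both suet balls roll out into the tray, without knocking the hopper against the slab just above it and without touching the balls, and let the hopper settle back level. Leave the slab, the pots, the sprayer, the bird and the spoon as they are.

Things in the scene. Friction and masses are not known exactly. Their poses are not given: they have to be found in the camera images.
- stand: Fixed shelf stand. Origin on the work surface straight below the middle of the hopper hinge; x axis points away from the robot into the shelf (the way the tray is pushed), y left, z up. Two brick piers 160 deep, 40 wide, 243 high at y = +-165 mm, x = -30 to +130 mm, carry the slab.
- kerb (a point): Middle of the top front edge of the low stone kerb, 40 mm high, that runs along y between the piers, 20 mm beyond the stand origin in x. It stops the tray.
- slab: Loose grey stone slab, 160 x 410 x 30 mm, 5.3 kg, lying on the two piers as the low shelf; origin at the centre of its underside, 243 mm above the work surface. Its edge towards the robot is at x = -30 mm of the stand.
- hopper: Steel hopper hinged on the stand under the slab: open-fronted scoop 140 wide, 112 deep, back wall 75 high, sides 50 high. Origin on the hinge line, which runs along y at the front lip, 130 mm above the work surface; level at rest, axes then parallel to the stand's. It tips forward (back wall up) about the stand's -y axis; let go, its weight brings it back.
- lip (a point): Middle of the hopper's front lip, on the hinge line. At rest the floor slopes 0.25 rad down from here to the back wall, where the balls lie. They start to roll at a tip of about 0.28 rad and run out well at 0.40 to 0.50; the top of the back wall meets the slab at about 0.65 rad.
- paddle (a point): Centre of the top of the lever's steel paddle, a plate 56 (x) by 50 (y) by 6 mm fixed to the hopper. At rest it is 155 mm nearer the robot than the hinge, 135 mm left of the hopper's middle, 175 mm above the work surface, clear of the slab. Pressing it down with 2 to 6 N tips the hopper; it is about 72 mm lower at a tip of 0.45 rad.
- tray: Loose rectangular terracotta tray, open above, 180 (x) by 220 (y) by 45 mm high, walls and floor 7 mm, about 0.8 kg. Origin at the centre of its underside. It starts some 70 to 105 mm too far out towards the robot; home, its far wall meets the kerb and its origin is at x = -70 mm of the stand, y within 45 mm of the stand's middle.
- ball0: Suet ball for birds, 60 mm across, about 90 g, origin at its centre; lies in the right half (-y) of the hopper.
- ball1: Suet ball, same as the other, in the left half (+y) of the hopper.
- pots: Bystander: stack of three terracotta pots, 120 mm across, about 170 mm high, left of the stand; origin under its centre.
- sprayer: Bystander: black plastic sprayer, 80 mm across, 210 mm high, right of the stand; origin under its centre.
- bird: Bystander: white ceramic bird figure, about 90 mm high, right of the stand; origin under its foot.
- spoon: Bystander: steel transplanting spoon with a wooden handle, 200 mm long, lying on the work surface to the right of the tray; origin under its middle.

How it is judged:
On the way, in this order (a step that is already met when the one before it is completed fails the run):
1. the tray is pushed home under the shelf, the balls still in the hopper (x of tray in the frame of stand above -0.085 m and y of tray in the frame of stand between -0.045 and 0.045 m and z of each of ball0, ball1 in the frame of stand above 0.12 m and angle between the z axis of hopper and the z axis of stand, either way round below 0.15 rad), for 0.2 s.
2. the hopper is tipped (x of tray in the frame of stand above -0.085 m and y of tray in the frame of stand between -0.045 and 0.045 m and angle between the z axis of hopper and the z axis of stand, either way round above 0.28 rad), for 0.1 s.
3. both balls lie in the tray (x of tray in the frame of stand above -0.085 m and y of tray in the frame of stand between -0.045 and 0.045 m and x of ball0 in the frame of tray between -0.085 and 0.095 m and y of ball0 in the frame of tray between -0.105 and 0.105 m and z of each of ball0, ball1 in the frame of tray below 0.06 m and x of ball1 in the frame of tray between -0.085 and 0.095 m and y of ball1 in the frame of tray between -0.105 and 0.105 m), for 0.2 s.
At the end, for the whole second after the job is handed in: The tray is home (its origin within 15 mm of where it meets the kerb and within 45 mm sideways of the stand's middle), both balls lie in it and all are at rest (under 0.08 m/s), and the hopper is back level within 0.06 rad (all of step 3 and angle between the z axis of hopper and the z axis of stand, either way round below 0.06 rad and linear speed of each of ball0, ball1, tray below 0.08 m/s); the robot touches nothing.
It fails at once if the hopper knocks against the slab above it (more than 1 N) (contact force between hopper and slab above 1 N).
It fails at once if the slab is shifted by more than 15 mm (distance of slab from where it was at the start of the episode above 0.015 m).
It fails at once if the robot touches a ball (contact force between any of the fingers, the arm and ball0 above 0.3 N or contact force between any of the fingers, the arm and ball1 above 0.3 N).
It fails at once if the pots, sprayer, bird or spoon is moved by more than 30 mm (distance of any of pots, sprayer, bird, spoon from where it was at the start of the episode above 0.03 m).
It fails at once if the pots, sprayer or bird is knocked over (angle between any of pots, sprayer, bird's own z axis and vertical above 0.5 rad).
It also fails if it takes over 51 s, if anything falls off the work surface, if the arm or the gripper's body presses on something with over 40 N, if the wrist force passes 120 N, or if a joint passes its speed limit or range.

## Robot

A 7-joint arm with a two-finger parallel gripper is mounted at the origin on the work surface. World frame = base frame: x ahead of the robot, y to its left, z up, the work surface at z = 0. Lengths are in m, angles in rad, forces in N, time in s.
With the tool pointing down it reaches from about 0.4 to 0.85 m from the base axis. Payload 6.9 kg.
Tool frame: the origin (TCP) lies on the mounting face of the last link; the fingertips stand 173 mm ahead of it and the grasp point (between the pads) lies 155 mm ahead of it; z points along the fingers, y is the line along which they close (so a half turn about z gives the same grasp; the last joint's range is limited). The gripper opens to 85 mm and grips with 20 to 120 N. Pads are 22 mm wide; open, the fingers measure 114 mm over their backs; the gripper's body (76 mm by 85 mm) begins 54 mm behind the grasp point. The pads swing forward as they close: fully open they stand 13 mm farther back than shut.
Start: joints at [1.262, 0.507, -0.238, 1.5, 0.126, 1.149, -0.155], TCP at [0.251, -0.572, 0.405] pointing down, gripper open.
Joint ranges: [-3.08, 3.08], [-0.24, 2.05], [-1.43, 1.35], [0, 2.5], [-1.52, 4.66], [0.17, 1.96], [-2.89, 2.89]. Speed limits (rad/s): [2.39, 2.39, 3.14, 3.14, 3.14, 3.14, 3.14].

## Interface

Orientations are given as a unit quaternion [w, x, y, z].
In Python, from station import bot gives the robot as it stands. The module is installed in compiled form; this text tells all that it offers.
- The arm moves only by the shell command python3 -m pendant 'ROWS' [OPENING]. ROWS is JSON, a list that holds one entry, the list of rows, each a list of 4 numbers: the shift along the tool's x, y, z each as a share of 30 mm, from -1 to 1, then the turn about the tool's z as a share of 0.15 rad, from -1 to 1. A call has 1 to 5 rows; each row shifts and turns the commanded pose from where the row before left it, along the tool's axes as they then stand; what a row does not reach is not made up. A row lasts 1/8 s, in which the tool goes at most 62.5 mm and 10.7 degrees, less where a joint would pass 70% of its speed; a pose out of reach is approached as far as the arm can. A call with a number of a shift or a turn outside -1 to 1 is refused whole. A call with a gripper value outside its range is refused whole. OPENING is the closure, from -1 (fully open) to 1 (shut), set as the call begins (- or left out, the last holds). The fingers move at their own pace and stop on an object; the grip force is fixed at half the most. Time passes only in rows, so rows that do not move let the fingers close. It gives the time, the measured TCP pose, the force, the opening and the grip force at its end, in the units of the state.
- bot.get_obs(): the state, without advancing time (a new reading comes with each control period).
- bot.camera(name): name is "scene" or "top" or "wrist"; returns the picture (480x640x3 uint8, red, green, blue); there is no depth.
- bot.get_calibration(name): a dict with "fx", "fy", "cx", "cy" (pixels), "k1" (the pictures are not rectified: a ray, as slopes to the right and down, at radius r is drawn at 1 + k1 r^2 times it, then the intrinsics apply), "eye" and "rotation" of the camera in the world. Camera axes: x right, y down, z forward; pixel columns grow to the right and rows downward; lengths in m; the calibration is good to about 2 mm. A picture is of the moment at which its call begins: read the wrist's pose just before it. get_calibration takes no time and is no camera call; for the wrist camera it gives the pose at the moment of the call.
- bot.job_done(): hands the job in; it is judged then, once.
Trained networks look in the newest picture that a camera, given by its name, has taken for a name from the list of things; names that differ only in an ending like _2 or _b are one class to them, and where a whole thing is asked for, a point or a joint stands for the part that bears it (a point fixed in the world has none). Each returns a list of dicts, best first, with "conf" (0 to 1); they miss things now and then, are a little off and sometimes report something else, mostly with a low value. They report only what shows in the picture. A call takes as long as a camera call.
- bot.masks_of(target, camera): "mask" (480x640 bool, what is visible of it) and "extent" ([left, top, width, height] in pixels, round what is visible of it).
The state is a dict: "time": time; "joint_positions": joint angles; "qvel": joint speeds; "joint_torque": joint torques, N m; "tcp_pos": TCP position; "eef_rot": TCP orientation; "wrist_force": force on the tool from outside, world axes, zero at the start; "wrist_torque": the same for the moment, N m; "finger_gap": finger opening in m; "gripper_force": force on a finger pad.
Only numpy, scipy, OpenCV 4.12 (cv2) and the standard library are available. Lean on these libraries where they do the work, as an engineer would, in place of code of your own. Each camera call takes 0.05 s, during which the arm holds its last target. There are 200 camera calls.

## Working session

There is one attempt and no reset: what is moved stays moved. The work goes in short steps, Python scripts to look and compute and a shell command to move; the robot and the scene stay as the last step left them, time stands still between calls to the robot, and variables do not carry over. Pictures are saved under pics/ and viewed, at most 10 in all, crops included, and the job is handed in when it is done.

```bash
mkdir -p pics; python3 - <<'E'
from station import bot
import cv2,numpy as np
o=bot.get_obs();print(o['time'],o['tcp_pos'],o['eef_rot'],o['finger_gap'])
for c in("scene","top"):
    im=bot.camera(c);cv2.imwrite(f'pics/{c}0.png',im[:,:,::-1])
    k=bot.get_calibration(c);print(c,{a:np.round(v,4).tolist() for a,v in k.items()})
    for t in("tray","paddle","hopper","slab","spoon","kerb","stand"):
        try:
            for m in bot.masks_of(t,c)[:2]:
                ys,xs=np.nonzero(m['mask']);print(t,round(m['conf'],2),m['extent'],xs.mean().round(1),ys.mean().round(1),len(xs))
        except Exception as e: print(t,e)
E
```

```text
0.0 [ 0.25118799 -0.57208137  0.40381213] [-8.98773332e-04  9.78670634e-01  2.05433572e-01 -1.73959223e-04] 0.08537713760358295
scene {'fx': 520.7625, 'fy': 520.7625, 'cx': 317.2039, 'cy': 234.4449, 'k1': 0.0463, 'eye': [0.5544, 0.3941, 1.4138], 'rotation': [0.0079, -0.0539, 0.9851, -0.1632]}
tray 0.58 [297.2, 231.2, 75.6, 94.5] 335.9 276.8 5341
paddle 0.95 [271.7, 308.1, 63.6, 28.8] 315.1 320.3 724
paddle 0.61 [219.9, 357.7, 52.9, 54.3] 246.4 384.9 2274
hopper 0.77 [272.6, 310.0, 63.9, 27.0] 315.3 320.4 685
hopper 0.64 [355.1, 171.8, 64.7, 17.3] 383.3 179.0 429
slab 0.71 [194.7, 155.8, 105.5, 182.9] 248.3 247.7 11840
spoon 0.91 [352.6, 171.7, 68.3, 17.8] 382.1 179.0 376
spoon 0.55 [270.6, 310.5, 66.8, 23.2] 317.6 320.5 637
kerb 0.93 [216.3, 188.2, 121.4, 152.9] 294.5 300.0 1258
stand 0.65 [217.4, 193.9, 123.5, 147.9] 300.0 300.8 1087
top {'fx': 438.0725, 'fy': 438.0725, 'cx': 324.8411, 'cy': 241.2115, 'k1': -0.0088, 'eye': [0.4982, -0.0487, 1.0226], 'rotation': [0.0426, -0.6968, 0.7157, -0.0213]}
tray 0.92 [249.2, 221.7, 101.3, 87.5] 299.1 263.1 7835
paddle 0.66 [197.1, 186.4, 35.7, 82.2] 217.2 243.5 924
hopper 0.61 [200.7, 182.1, 35.4, 85.4] 217.3 243.1 922
slab 0.95 [168.4, 91.5, 231.5, 101.8] 286.3 141.1 20719
spoon 0.56 [431.8, 273.3, 20.3, 85.6] 438.8 307.4 712
kerb 0.63 [186.7, 181.1, 198.3, 87.0] 251.4 217.2 2059
kerb 0.16 [246.2, 221.3, 105.6, 87.2] 298.9 263.1 7837
stand 0.57 [189.8, 176.3, 193.4, 93.2] 250.7 217.4 2122
```

View pics/top0.png

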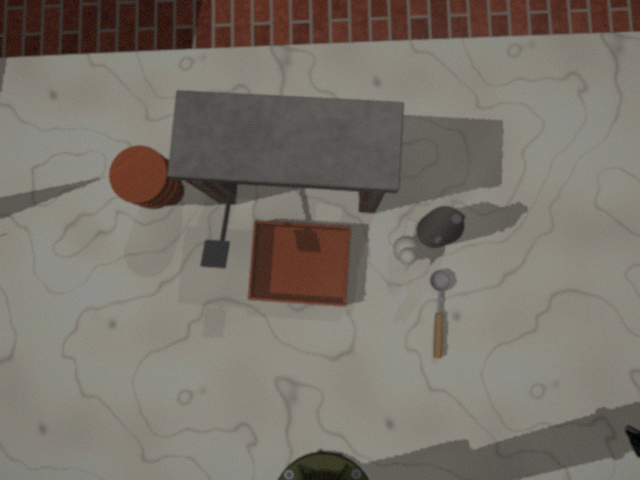

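View pics/scene0.png

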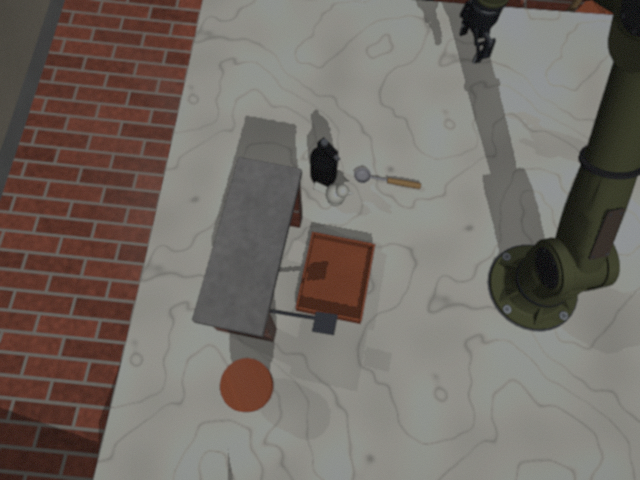

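The top picture shows the slab at corners (177,91), (403,102), (399,190), (169,177), the tray at (255,222) to (346,303), and the paddle at about (215,254). The spoon is at (440,315) and the bird at (405,250). In the scene picture the paddle is at (324,323).

```bash
cat > h.py <<'E'
from station import bot
import cv2,numpy as np
from scipy.spatial.transform import Rotation as R
def px(c,uv,z):
    k=bot.get_calibration(c)
    K=np.array([[k['fx'],0,k['cx']],[0,k['fy'],k['cy']],[0,0,1]])
    d=np.array([k['k1'],0,0,0,0.])
    uv=np.array(uv,float).reshape(-1,1,2)
    s=cv2.undistortPoints(uv,K,d)[:,0]
    q=np.array(k['rotation']);Rm=q if q.ndim==2 else R.from_quat(q[[1,2,3,0]]).as_matrix()
    r=np.c_[s,np.ones(len(s))]@Rm.T
    e=np.array(k['eye']);return e+r*((z-e[2])/r[:,2])[:,None]
E
python3 - <<'E'
from h import *
np.set_printoptions(precision=4,suppress=True)
S=px('top',[(177,91),(403,102),(399,190),(169,177)],.273);print('slab',S[:,:2],S.mean(0))
T=px('top',[(255,222),(350,225),(346,303),(249,299)],.045);print('tray',T[:,:2],T.mean(0))
print('pad',px('top',[(206,240),(229,241),(225,268),(201,265),(215,254)],.175)[:,:2])
print('pad scene',px('scene',[(324,323)],.175))
print('slab scene',px('scene',[(247,158),(301,169),(272,338),(195,322)],.273)[:,:2])
print('tray scene',px('scene',[(313,233),(375,244),(361,322),(299,310)],.045)[:,:2])
a=np.arctan2(*(S[0]-S[1])[[0,1]]);print('yaw est',-np.arctan2(S[0,0]-S[1,0],S[0,1]-S[1,1]),-np.arctan2(S[3,0]-S[2,0],S[3,1]-S[2,1]),'tray',-np.arctan2(T[0,0]-T[1,0],T[0,1]-T[1,1]),-np.arctan2(T[3,0]-T[2,0],T[3,1]-T[2,1]))
print('spoon, bird',px('top',[(438,357),(442,270)],.01)[:,:2],px('top',[(405,250)],.06)[:,:2])
o=bot.get_obs();q=o['eef_rot'];print(R.from_quat(q[[1,2,3,0]]).as_matrix())
E
```

```text
slab [[ 0.845   0.2318]
 [ 0.8088 -0.171 ]
 [ 0.6518 -0.1575]
 [ 0.688   0.2451]] [0.7484 0.0371 0.273 ]
tray [[ 0.6354  0.1365]
 [ 0.6222 -0.0778]
 [ 0.4489 -0.0637]
 [ 0.4628  0.1519]] [0.5423 0.0367 0.045 ]
pad [[0.5844 0.209 ]
 [0.5812 0.1635]
 [0.5286 0.1716]
 [0.5356 0.2189]
 [0.5564 0.1912]]
pad scene [[0.5576 0.1934 0.175 ]]
slab scene [[ 0.7853 -0.1687]
 [ 0.6514 -0.154 ]
 [ 0.6658  0.2536]
 [ 0.8372  0.2373]]
tray scene [[ 0.6144 -0.0725]
 [ 0.4408 -0.0593]
 [ 0.4618  0.159 ]
 [ 0.6272  0.1455]]
yaw est -0.08956650196854979 -0.08969632949403548 tray -0.061199000728436787 -0.06454001720931805
spoon, bird [[ 0.3215 -0.2677]
 [ 0.5167 -0.2861]] [[ 0.5617 -0.196 ]]
[[ 0.9156  0.402   0.    ]
 [ 0.402  -0.9156  0.    ]
 [ 0.      0.     -1.    ]]
```

```bash
python3 -m pendant '[[[0,0,0,0.84],[0,0,0,0.84],[0,0,0,0.84],[0,0,0,0.84]]]' 1
python3 -m pendant '[[[1,-0.6,0,0],[1,-0.6,0,0],[1,-0.6,0,0],[0.85,-0.6,0,0],[0,-0.9,0,0]]]'
python3 -m pendant '[[[0,-0.9,0,0],[0,-0.9,0,0],[0,-0.9,0,0],[0,-0.9,0,0],[0,-0.9,0,0]]]'
```

```text
time: 1.3
tcp_pos: [0.2513, -0.5722, 0.4047]
eef_rot: [-0.0, 0.999, -0.047, 0.0]
wrist_force: [0.4, 0.3, -0.5]
finger_gap: 0.0123
gripper_force: 0.0
time: 1.92
tcp_pos: [0.3775, -0.4831, 0.4042]
eef_rot: [-0.0, 0.999, -0.044, 0.001]
wrist_force: [0.5, 1.0, -0.4]
finger_gap: -0.0003
gripper_force: 0.0
time: 2.55
tcp_pos: [0.3874, -0.3487, 0.4048]
eef_rot: [0.0, 0.999, -0.045, 0.0]
wrist_force: [0.1, -0.2, 0.1]
finger_gap: 0.0
gripper_force: 0.0
```

```bash
python3 -m pendant '[[[0,-0.9,0,0],[0,-0.9,0,0],[0,-0.9,0,0],[0,-0.9,0,0],[0,-0.9,0,0]]]'
python3 -m pendant '[[[0,-0.9,0,0],[0,-0.9,0,0],[0,-0.9,0,0],[0,-0.9,0,0],[0,-0.9,0,0]]]'
python3 -m pendant '[[[0,-0.9,0,0],[0,-0.9,0,0],[0,-0.9,0,0],[0,-0.9,0,0],[0,-0.6,0,0]]]'
```

```text
time: 3.18
tcp_pos: [0.3996, -0.2143, 0.4049]
eef_rot: [0.0, 0.999, -0.045, 0.0]
wrist_force: [-0.2, -0.5, 0.5]
finger_gap: -0.0002
gripper_force: 0.0
time: 3.8
tcp_pos: [0.4117, -0.0798, 0.4049]
eef_rot: [0.0, 0.999, -0.045, 0.0]
wrist_force: [0.2, 0.0, -0.4]
finger_gap: 0.0001
gripper_force: 0.0
time: 4.42
tcp_pos: [0.4231, 0.0461, 0.4049]
eef_rot: [-0.0, 0.999, -0.045, 0.0]
wrist_force: [-0.4, -0.6, -0.9]
finger_gap: -0.0004
gripper_force: 0.0
```

```bash
python3 -m pendant '[[[0,0,0.9,0],[0,0,0.9,0],[0,0,0.9,0],[0,0,0.9,0],[0,0,0.9,0]]]'
```

```text
time: 5.05
tcp_pos: [0.4232, 0.0448, 0.2691]
eef_rot: [-0.0, 0.999, -0.045, 0.0]
wrist_force: [0.3, -0.5, 0.1]
finger_gap: 0.0
gripper_force: 0.0
```

```bash
python3 -m pendant '[[[0,0,0.8,0],[0,0,0.8,0],[0,0,0.8,0],[0.3,0,0,0],[0.2,0,0,0]]]'
python3 -m pendant '[[[0.3,0,0,0],[0.3,0,0,0],[0.3,0,0,0],[0.3,0,0,0],[0.3,0,0,0]]]'
python3 - <<'E'
from h import *
im=bot.camera('top');cv2.imwrite('pics/top1.png',im[100:400,100:500,::-1])
E
```

```text
time: 5.68
tcp_pos: [0.4392, 0.0435, 0.1984]
eef_rot: [-0.0, 0.999, -0.045, 0.001]
wrist_force: [0.8, -0.3, -0.2]
finger_gap: 0.0
gripper_force: 0.0
time: 6.3
tcp_pos: [0.4821, 0.0391, 0.1984]
eef_rot: [0.0, 0.999, -0.045, -0.001]
wrist_force: [-5.3, 0.5, 2.8]
finger_gap: -0.0002
gripper_force: 2.8
```

View pics/top1.png

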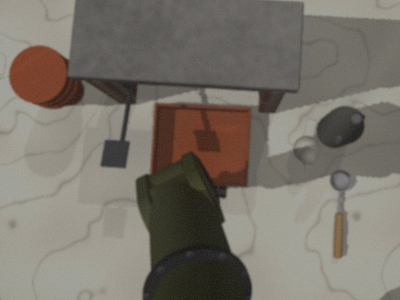

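The tray's far edge is now at about row 204 and it is moving squarely, so I keep pushing.

```bash
python3 -m pendant '[[[0.3,0,0,0],[0.3,0,0,0],[0.3,0,0,0],[0.3,0,0,0]]]'
python3 -m pendant '[[[0.2,0,0,0],[0.2,0,0,0]]]'
```

```text
time: 6.85
tcp_pos: [0.5179, 0.036, 0.1983]
eef_rot: [0.0, 0.999, -0.045, -0.001]
wrist_force: [-6.2, 0.6, 2.2]
finger_gap: 0.0002
gripper_force: 3.0
time: 7.1
tcp_pos: [0.5275, 0.0354, 0.1978]
eef_rot: [0.001, 0.999, -0.045, -0.004]
wrist_force: [-22.9, 4.2, 15.3]
finger_gap: 0.0001
gripper_force: 11.8
```

```bash
python3 -m pendant '[[[-0.4,0,0,0],[-0.8,0,0,0],[-0.4,0,-0.8,0],[0,0,-0.9,0],[0,0,-0.9,0]]]'
python3 -m pendant '[[[0,0,-0.9,0],[0,0,-0.9,0],[0,0,-0.9,0],[0,0,-0.9,0],[0,0,-0.9,0]]]'
python3 - <<'E'
from h import *
im=bot.camera('top');cv2.imwrite('pics/top2.png',im[100:400,100:500,::-1])
p=bot.get_obs()['tcp_pos'];d=np.array([.556,.191])-p[:2];print(p,'dx',(d@[.996,-.0899])/.03,'dy',(d@[-.0899,-.996])/.03)
E
```

```text
time: 7.72
tcp_pos: [0.4832, 0.0393, 0.2773]
eef_rot: [-0.0, 0.999, -0.045, 0.001]
wrist_force: [0.6, -0.0, -1.3]
finger_gap: -0.0
gripper_force: 0.0
time: 8.35
tcp_pos: [0.483, 0.0392, 0.4124]
eef_rot: [-0.0, 0.999, -0.045, 0.002]
wrist_force: [0.2, -0.2, 0.3]
finger_gap: 0.0
gripper_force: 0.0
[0.48362402 0.03958097 0.41569087] dx 1.9491301421801581 dy -5.2439985189556735
```

View pics/top2.png

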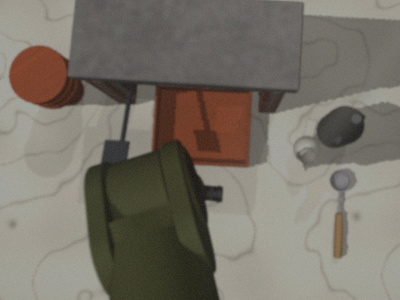

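The tray is now under the slab, with its near right corner at about (348,266) in the full picture. I'll check that it is home and move over the paddle.

```bash
python3 - <<'E'
from h import *
p=px('top',[(348,266)],.045)[0,:2]-[.6986,.0416];print('corner in stand',p@[.996,-.0899],p@[.0899,.996])
E
python3 -m pendant '[[[0.39,-0.9,0,0],[0.39,-0.9,0,0],[0.39,-0.9,0,0],[0.39,-0.9,0,0],[0.39,-0.9,0,0]]]'
python3 -m pendant '[[[0,-0.74,0,0],[0,0,0.5,0],[0,0,0.5,0],[0,0,0,0]]]'
```

```text
corner in stand -0.1573937936595349 -0.12686248139284978
time: 9.02
tcp_pos: [0.5539, 0.1692, 0.4113]
eef_rot: [-0.0, 0.999, -0.045, 0.001]
wrist_force: [1.0, 0.3, 0.3]
finger_gap: -0.0002
gripper_force: 0.0
time: 9.52
tcp_pos: [0.5548, 0.1891, 0.3789]
eef_rot: [0.001, 0.999, -0.046, -0.001]
wrist_force: [-0.2, 0.3, 0.4]
finger_gap: 0.0001
gripper_force: 0.0
```

```bash
python3 -m pendant '[[[0,0,0.3,0],[0,0,0.3,0],[0,0,0.2,0],[0,0,0.2,0],[0,0,0.2,0]]]'
python3 -m pendant '[[[0,0,0.2,0],[0,0,0.2,0],[0,0,0.2,0],[0,0,0.2,0]]]'
```

```text
time: 10.15
tcp_pos: [0.5552, 0.1908, 0.3447]
eef_rot: [-0.0, 0.999, -0.045, 0.0]
wrist_force: [-1.4, 0.5, 3.9]
finger_gap: -0.0001
gripper_force: 1.7
time: 10.65
tcp_pos: [0.5552, 0.1908, 0.3203]
eef_rot: [-0.0, 0.999, -0.045, -0.0]
wrist_force: [-2.9, 1.1, 3.6]
finger_gap: -0.0004
gripper_force: 1.8
```

Contact came at about z 0.347 with 4 N, as expected. I continue slowly to about 0.28.

```bash
python3 -m pendant '[[[0,0,0.25,0],[0,0,0.25,0],[0,0,0.25,0],[0,0,0.25,0],[0,0,0.2,0]]]'
python3 -m pendant '[[[0,0,0,0],[0,0,0,0],[0,0,0,0],[0,0,0,0],[0,0,0,0]]]'
python3 - <<'E'
from h import *
im=bot.camera('top');cv2.imwrite('pics/top3.png',im[100:400,100:500,::-1])
for b in('ball0','ball1'):
    for m in bot.masks_of(b,'top')[:2]:print(b,m['conf'],m['extent'])
E
```

```text
time: 11.28
tcp_pos: [0.5559, 0.1905, 0.2844]
eef_rot: [-0.0, 0.999, -0.045, 0.001]
wrist_force: [1.4, 0.3, 3.5]
finger_gap: 0.0
gripper_force: 1.7
time: 11.9
tcp_pos: [0.5553, 0.1906, 0.2848]
eef_rot: [0.0, 0.999, -0.045, 0.0]
wrist_force: [2.1, -0.3, 2.8]
finger_gap: -0.0001
gripper_force: 1.3
ball0 0.62 [185.2, 180.4, 200.8, 93.4]
ball0 0.59 [268.0, 233.7, 24.9, 25.1]
ball1 0.62 [185.2, 180.4, 200.8, 93.4]
ball1 0.59 [268.0, 233.7, 24.9, 25.1]
```

View pics/top3.png

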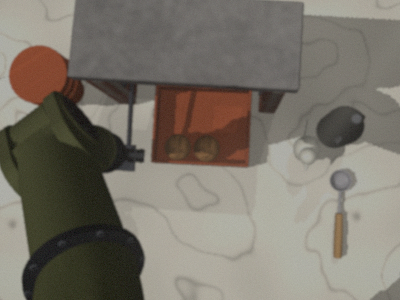

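Both balls are in the tray, at crop (177,147) and (206,147). Now I let the hopper down gently by raising the tool.

```bash
python3 -m pendant '[[[0,0,-0.25,0],[0,0,-0.3,0],[0,0,-0.3,0],[0,0,-0.3,0],[0,0,-0.3,0]]]'
python3 -m pendant '[[[0,0,-0.25,0],[0,0,-0.25,0],[0,0,-0.25,0],[0,0,-0.3,0],[0,0,-0.5,0]]]'
python3 -m pendant '[[[0,0,-0.8,0],[-0.5,0,-0.5,0],[-1,0,0,0],[-1,0,0,0],[0,0,0,0]]]'
python3 -m pendant '[[[0,0,0,0],[0,0,0,0],[0,0,0,0],[0,0,0,0],[0,0,0,0]]]'
python3 - <<'E'
from h import *
im=bot.camera('top');cv2.imwrite('pics/top4.png',im[100:400,100:500,::-1])
for b in('ball0',):
    for m in bot.masks_of(b,'top')[:4]:print(b,m['conf'],m['extent'])
E
```

```text
time: 12.68
tcp_pos: [0.5559, 0.1905, 0.3292]
eef_rot: [-0.0, 0.999, -0.045, 0.001]
wrist_force: [1.6, 0.1, 1.9]
finger_gap: 0.0002
gripper_force: 1.2
time: 13.3
tcp_pos: [0.5547, 0.1906, 0.3747]
eef_rot: [0.0, 0.999, -0.045, -0.001]
wrist_force: [-0.3, 1.5, -0.2]
finger_gap: 0.0001
gripper_force: 0.0
time: 13.92
tcp_pos: [0.4777, 0.1981, 0.4144]
eef_rot: [0.0, 0.999, -0.044, -0.0]
wrist_force: [1.2, -0.2, 0.3]
finger_gap: 0.0001
gripper_force: 0.0
time: 14.55
tcp_pos: [0.4807, 0.1974, 0.4136]
eef_rot: [-0.0, 0.999, -0.045, -0.0]
wrist_force: [0.2, 0.4, 0.4]
finger_gap: -0.0001
gripper_force: 0.0
ball0 0.85 [293.6, 239.1, 29.1, 22.1]
ball0 0.64 [267.0, 237.4, 23.2, 21.3]
```

View pics/top4.png

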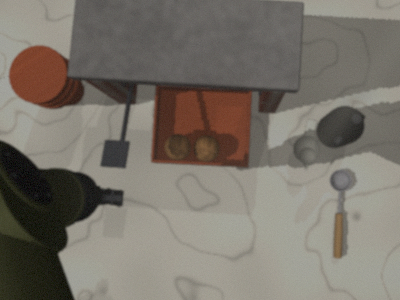

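The paddle is back at (215,254), so the hopper is level. Both balls lie in the tray at rest, and the tray is still home.

```bash
python3 -m pendant '[[[0,0,0,0],[0,0,0,0],[0,0,0,0],[0,0,0,0],[0,0,0,0]]]' && python3 -c "
from station import bot
print(bot.job_done())"
```

```text
time: 15.28
tcp_pos: [0.4805, 0.1974, 0.4137]
eef_rot: [-0.0, 0.999, -0.045, 0.0]
wrist_force: [0.3, -1.0, 0.7]
finger_gap: 0.0002
gripper_force: 0.0
the job is handed in; nothing more can be done
None
```

The job is handed in at 15.3 s: the tray is home against the kerb, both balls are in it, the hopper is back level, and the last picture shows the slab and bystanders where they were; the hand-in gave no verdict.

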